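# Clear the bench after a fairing repair: sort sockets, screwdrivers and sanding block

## Task

Tidy away what is lying about after the fairing repair: stand both wrench sockets upright on the floor of the round steel dish, lay both stubby screwdrivers flat on the floor of the oblong tray, and lay the sanding block flat on the floor of the square bin, cork side up. Leave the small round tin and the big hexagon nut where they are.

Things in the scene. Friction and masses are not known exactly. Their poses are not given: they have to be found in the camera images.
- wide_socket_mid (a point): the short wide wrench socket, a steel cylinder 34 mm in diameter and 38 mm tall standing upright, with a dark recess on top. The point is its centre, 19 mm above its underside; z is up along its axis. About 120 g
- deep_socket_mid (a point): the tall narrow (deep) wrench socket, a steel cylinder 26 mm in diameter and 60 mm tall standing upright, with a dark recess on top. The point is its centre, 30 mm above its underside; z is up along its axis. About 130 g
- long_driver_grip (a point): the longer of two stubby screwdrivers lying flat on the bench: square-section yellow handle 66 mm long, 28 mm wide and 28 mm high with black grip strips, and a thin steel shaft 48 mm long (7 mm thick) at mid-height of the handle. The point is the centre of the handle, 14 mm above what it lies on and close to the centre of mass; its x axis runs along the tool towards the tip, z is up. From this point the handle reaches 33 mm back and the tip 81 mm forward. About 70 g
- short_driver_grip (a point): the shorter of two stubby screwdrivers lying flat on the bench: square-section yellow handle 56 mm long, 28 mm wide and 28 mm high with black grip strips, and a thin steel shaft 34 mm long (7 mm thick) at mid-height of the handle. The point is the centre of the handle, 14 mm above what it lies on and close to the centre of mass; its x axis runs along the tool towards the tip, z is up. From this point the handle reaches 28 mm back and the tip 62 mm forward. About 70 g
- block_mid (a point): the sanding block: a brown cork block with a black underside, 80 mm long (its x), 40 mm wide (y), 30 mm high (z, up), lying flat. The point is its centre, 15 mm above its underside. About 90 g
- dish: the round steel parts dish, open on top: 160 mm across the rim, 26 mm high, flat inner floor 138 mm across and 3 mm above the bench, 3 mm wall flaring outwards. Fixed to the bench. Origin: centre of its underside, z up.
- tray: the oblong shallow aluminium tray, open on top: 145 mm along its x, 185 mm along its y, 20 mm high, walls and floor 3 mm thick. Fixed to the bench. Origin: centre of its underside, z up.
- bin: the square grey plastic bin, open on top, with two small lugs at the rim: 130 x 130 mm (along its x and y), 42 mm high, walls and floor 4 mm thick. Fixed to the bench. Origin: centre of its underside, z up.
- wax_tin_mid (a point): a small round green tin with a white lid, 37 mm in diameter and 26 mm high, loose; to be left where it is. The point is its centre, 13 mm above the bench
- axle_nut_mid (a point): a big dark steel hexagon nut, 30 mm across flats and 16 mm high, loose; to be left where it is. The point is its centre, 8 mm above the bench

How it is judged:
By the outcome, as a careful person would: the job done as asked, in the order asked, and still so for the second after the job is handed in, with the robot touching nothing.
It also fails if it takes over 122 s, if anything falls off the work surface, if the arm or the gripper's body presses on something with over 40 N, if the wrist force passes 120 N, or if a joint passes its speed limit or range.

## Robot

A 6-joint arm with a two-finger parallel gripper is mounted at the origin on the work surface. World frame = base frame: x ahead of the robot, y to its left, z up, the work surface at z = 0. Lengths are in m, angles in rad, forces in N, time in s.
With the tool pointing down it reaches from about 0.35 to 0.975 m from the base axis. Payload 17.4 kg.
Tool frame: the origin (TCP) lies between the finger pads; the fingertips stand 11 mm ahead of it and the grasp point (between the pads) lies 8 mm behind it (env.tip_reach is the z of the fingertips in the tool frame, in m); z points along the fingers, y is the line along which they close (so a half turn about z gives the same grasp; the last joint's range is limited). The gripper opens to 85 mm and grips with 20 to 120 N. Pads are 22 mm wide; open, the fingers measure 114 mm over their backs; the gripper's body (76 mm by 85 mm) begins 54 mm behind the grasp point. The pads swing forward as they close: fully open they stand 13 mm farther back than shut.
Start: joints at [-1.17, 0.116, 1.442, -0, 1.584, -0.038], TCP at [0.287, -0.611, 0.242] pointing down, gripper open.
Joint ranges: [-2.83, 2.83], [-0.83, 2.19], [0.07, 2.5], [-1.14, 4.28], [0.01, 3], [-2.97, 2.97]. Speed limits (rad/s): [1.89, 1.89, 2.22, 3.14, 3.14, 3.14].

## Interface

Orientations are given as [roll, pitch, yaw] about the fixed x, y, z axes, in that order (R = Rz(yaw) Ry(pitch) Rx(roll)).
In Python, from bench import env gives the robot as it stands. The module is installed in compiled form; this text tells all that it offers. Calls block until the motion is done:
- env.move_to(position, orientation): joint-space move of the TCP to a pose.
- env.move_straight(position, orientation=None, vel=0.15): straight line of the TCP; orientation=None keeps the orientation; vel is the mean speed in m/s.
- env.move_joints(angles): joint-space move.
- env.command_gripper(opening, grip_force=None): finger opening in m; grip_force is the grip in N (None keeps the last); returns when the fingers have stopped.
- env.dwell(seconds).
- env.solve_ik(position, orientation): joint angles nearest the present ones, or None.
- env.sense(): the state.
- env.get_image(name): name is "scene" or "top"; returns (picture, depth): 420x560x3 uint8, blue, green, red; 420x560 float32, m along the optical axis (not along the pixel's ray), 0 where there is no reading.
- env.camera_params(name): a dict with "K" (3x3 intrinsics, pixels), "dist_coeffs" ([k1, k2, p1, p2, k3] as OpenCV has them; the pictures are not rectified), "camera_from_world" (4x4, takes a point from world to camera coordinates). Camera axes: x right, y up, looking along -z (the intrinsics and any distortion apply to the point x, -y, -z); pixel columns grow to the right and rows downward; lengths in m; the calibration is good to about 2 mm. A picture is of the moment at which its call begins. camera_params takes no time and is no camera call.
A pose or a line that the arm cannot do raises env.MotionError and nothing moves.
- env.sign_off(): hands the job in; it is judged then, once.
Trained networks look in the newest picture that a camera, given by its name, has taken for a name from the list of things; names that differ only in an ending like _2 or _b are one class to them, and where a whole thing is asked for, a point or a joint stands for the part that bears it (a point fixed in the world has none). Each returns a list of dicts, best first, with "conf" (0 to 1); they miss things now and then, are a little off and sometimes report something else, mostly with a low value. They report only what shows in the picture. A call takes as long as a camera call.
- env.regions_of(thing, camera): "pixels" (420x560 bool, what is visible of it) and "pixel" ([column, row] in pixels, amid what is visible of it).
- env.mark_of(thing, camera): "pixel" ([column, row] in pixels: a listed point, or the origin of a listed thing).
The state is a dict: "clock": time; "joints": joint angles; "dq": joint speeds; "joint_efforts": joint torques, N m; "position": TCP position; "tcp_rot": TCP orientation; "contact_force": force on the tool from outside, world axes, zero at the start; "torque": the same for the moment, N m; "width": finger opening in m; "gripper_force": force on a finger pad.
Only numpy, scipy, OpenCV 4.12 (cv2) and the standard library are available. Lean on these libraries where they do the work, as an engineer would, in place of code of your own. Each camera call takes 0.05 s, during which the arm holds its last target. There are 200 camera calls.

## Working session

There is one attempt and no reset: what is moved stays moved. The work goes in short steps, each a Python script; the robot and the scene stay as the last script left them, time stands still between calls to the robot, and variables do not carry over. Pictures are saved under pics/ and viewed, at most 14 in all, crops included, and the job is handed in when it is done.

```bash
mkdir -p pics; ls
python3 - <<'E'
from bench import env
import cv2, numpy as np
for c in ("top","scene"):
    im,d=env.get_image(c); cv2.imwrite(f"pics/{c}0.png",im)
    p=env.camera_params(c); print(c,p["K"].tolist(),p["dist_coeffs"],np.round(np.linalg.inv(p["camera_from_world"]),3).tolist(), (d==0).mean())
    for n in "wide_socket_mid deep_socket_mid long_driver_grip short_driver_grip block_mid dish tray bin wax_tin_mid axle_nut_mid".split():
        print(n,[(np.round(r["pixel"],1).tolist(),round(r["conf"],2)) for r in env.mark_of(n,c)][:4],[(np.round(r["pixel"]).tolist(),round(r["conf"],2),int(r["pixels"].sum())) for r in env.regions_of(n,c)][:4])
print(env.sense()["clock"])
E
```

```text
pics
top [[523.1307798957758, 0.0, 285.6076326026772], [0.0, 523.1307798957758, 209.27215582552066], [0.0, 0.0, 1.0]] [-0.18385145  0.          0.          0.          0.        ] [[-0.034, 0.976, -0.213, 0.258], [-0.999, -0.034, 0.002, 0.005], [-0.006, 0.213, 0.977, 1.35], [0.0, 0.0, 0.0, 1.0]] 0.004204931972789116
wide_socket_mid [([190.2, 185.2], 0.59)] [([190.0, 185.0], 0.69, 184)]
deep_socket_mid [([289.7, 241.9], 0.51)] [([289.0, 241.0], 0.42, 110)]
long_driver_grip [([244.2, 249.3], 0.82)] [([242.0, 249.0], 0.83, 381)]
short_driver_grip [([374.1, 182.6], 0.56)] [([375.0, 178.0], 0.85, 276), ([410.0, 254.0], 0.34, 4037)]
block_mid [([328.4, 244.9], 0.89)] [([330.0, 241.0], 0.89, 528)]
dish [([168.0, 259.8], 0.84)] [([163.0, 258.0], 0.83, 2829), ([374.0, 180.0], 0.34, 275)]
tray [([408.9, 253.0], 0.74)] [([219.0, 212.0], 0.68, 117), ([411.0, 254.0], 0.6, 3915)]
bin [([285.1, 177.6], 0.89)] [([285.0, 175.0], 0.81, 2749)]
wax_tin_mid [([356.0, 201.3], 0.73)] [([354.0, 202.0], 0.74, 190)]
axle_nut_mid [([328.7, 242.6], 0.16)] [([218.0, 211.0], 0.7, 112)]
scene [[479.32345251577334,
[... 314 characters left out ...]
283.5], 0.59)] [([404.0, 282.0], 0.59, 542)]
deep_socket_mid [([289.1, 190.4], 0.6)] [([288.0, 191.0], 0.7, 323)]
long_driver_grip [([349.0, 197.4], 0.61)] [([348.0, 200.0], 0.94, 444), ([265.0, 251.0], 0.47, 5609)]
short_driver_grip [([144.7, 216.5], 0.94)] [([145.0, 217.0], 0.72, 555)]
block_mid [([244.3, 186.2], 0.57)] [([245.0, 187.0], 0.67, 771)]
dish [([453.9, 224.6], 0.95)] [([456.0, 220.0], 0.63, 3821)]
tray [([164.7, 167.0], 0.83)] [([163.0, 163.0], 0.78, 3488)]
bin [([262.8, 258.4], 0.82)] [([264.0, 250.0], 0.79, 5430)]
wax_tin_mid [([192.6, 203.7], 0.77), ([401.7, 278.3], 0.26)] []
axle_nut_mid [([369.8, 245.4], 0.71)] [([372.0, 245.0], 0.52, 287), ([246.0, 186.0], 0.36, 823)]
2.1
```

View pics/top0.png

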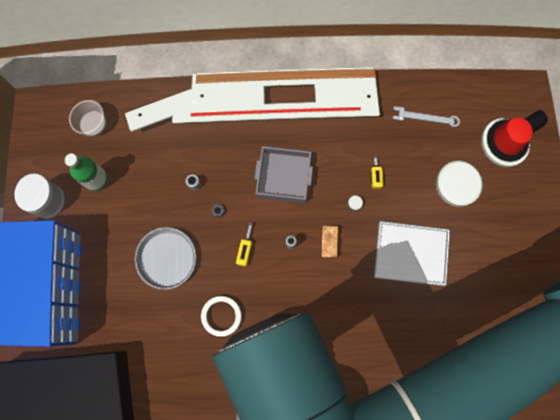

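View pics/scene0.png

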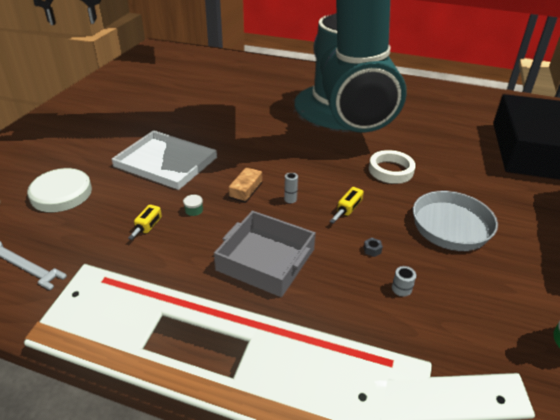

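```bash
cat > h.py <<'E'
from bench import env
import cv2, numpy as np
def rays(cam,px):
    p=env.camera_params(cam); u=cv2.undistortPoints(np.float64(px).reshape(-1,1,2),p["K"],np.float64(p["dist_coeffs"])).reshape(-1,2)
    T=np.linalg.inv(p["camera_from_world"])
    return T[:3,3],np.c_[u[:,0],-u[:,1],-np.ones(len(u))]@T[:3,:3].T
def plane(cam,px,z):
    o,d=rays(cam,px); return o+d*((z-o[2])/d[:,2])[:,None]
def cloud(cam,depth,mask):
    v,u=np.nonzero(mask&(depth>0)); o,d=rays(cam,np.c_[u,v]); return o+d*depth[v,u][:,None]
E
cat > m.py <<'E'
from h import *
Z=dict(wide_socket_mid=.019,deep_socket_mid=.03,long_driver_grip=.014,short_driver_grip=.014,block_mid=.015,dish=0,tray=0,bin=0,wax_tin_mid=.013,axle_nut_mid=.008)
TOP=dict(wide_socket_mid=.038,deep_socket_mid=.06,long_driver_grip=.028,short_driver_grip=.028,block_mid=.03,dish=.026,tray=.02,bin=.042,wax_tin_mid=.026,axle_nut_mid=.016)
def rect(p):
    (c,s,a)=cv2.minAreaRect(np.float32(p*1000)); a=a if s[0]>=s[1] else a+90
    return "c",np.round(c,0).tolist(),"s",np.round(s,0).tolist(),"a",round(a%180,1)
for c in ("top","scene"):
    im,d=env.get_image(c); hsv=cv2.cvtColor(im,cv2.COLOR_BGR2HSV)
    for n in Z:
        m=[r["pixel"] for r in env.mark_of(n,c)[:1]]
        if m: print(c,n,"mark",np.round(plane(c,m,Z[n])[0]*1000,0)[:2])
        R=[r for r in env.regions_of(n,c) if r["conf"]>.4]
        if n=="tray": R=[r for r in R if r["pixels"].sum()>1000]
        if not R: continue
        k=R[0]["pixels"]; P=cloud(c,d,k)
        up=P[abs(P[:,2]-TOP[n])<.006]
        print("   z",np.round(np.percentile(P[:,2],[5,50,95])*1000), "top n",len(up),rect(up[:,:2]) if len(up)>5 else "")
        if "driver" in n:
            kk=cv2.dilate(k.astype(np.uint8),np.ones((25,25)))>0
            y=kk&cv2.inRange(hsv,(20,120,100),(35,255,255)).astype(bool)
            P2=cloud(c,d,y); P2=P2[P2[:,2]>.02]; print("   yellow",rect(P2[:,:2]))
            # whole tool axis
            P3=cloud(c,d,kk); P3=P3[(P3[:,2]>.009)]; mm=P2[:,:2].mean(0); P3=P3[np.hypot(*(P3[:,:2]-mm).T)<.09]
            f=P3[np.argmax(np.hypot(*(P3[:,:2]-mm).T))]; print("   tip",np.round(f*1000), "ang",np.degrees(np.arctan2(*(f[:2]-mm)[::-1])), "len",np.hypot(*(f[:2]-mm))*1000)
print(env.sense()["clock"])
E
python3 m.py
```

```text
top wide_socket_mid mark [623. 252.]
   z [11. 38. 43.] top n 121 ('c', [629.0, 244.0], 's', [33.0, 31.0], 'a', 71.7)
top deep_socket_mid mark [453.  -9.]
top long_driver_grip mark [445. 110.]
   z [13. 27. 32.] top n 268 ('c', [454.0, 111.0], 's', [28.0, 98.0], 'a', 165.6)
   yellow ('c', [439.0, 115.0], 's', [28.0, 68.0], 'a', 165.6)
   tip [516.  92.  14.] ang -16.45465286129719 len 81.93213445151048
top short_driver_grip mark [ 615. -244.]
   z [17. 27. 33.] top n 179 ('c', [638.0, -240.0], 's', [25.0, 78.0], 'a', 177.0)
   yellow ('c', [628.0, -240.0], 's', [59.0, 27.0], 'a', 0.7)
   tip [ 703. -239.   11.] ang 0.9116560959542457 len 76.90599512014822
top block_mid mark [ 455. -103.]
   z [ 4. 29. 34.] top n 463 ('c', [459.0, -106.0], 's', [40.0, 81.0], 'a', 174.9)
top dish mark [433. 314.]
   z [-1.  5. 26.] top n 342 ('c', [431.0, 318.0], 's', [158.0, 156.0], 'a', 61.8)
top tray mark [ 421. -321.]
   z [-1.  4. 19.] top n 364 ('c', [421.0, -320.0], 's', [189.0, 146.0], 'a', 81.5)
top bin mark [640.  -1.]
   z [ 0.  6. 43.] top n 405 ('c', [642.0, 6.0], 's', [146.0, 133.0], 'a'
[... 814 characters left out ...]
] ang -7.096003265203233 len 58.65053882545566
scene block_mid mark [ 454. -112.]
   z [ 2. 28. 31.] top n 453 ('c', [460.0, -107.0], 's', [39.0, 81.0], 'a', 175.7)
scene dish mark [434. 321.]
   z [ 1.  4. 25.] top n 577 ('c', [431.0, 316.0], 's', [161.0, 156.0], 'a', 9.5)
scene tray mark [ 437. -316.]
   z [ 2.  4. 20.] top n 633 ('c', [420.0, -321.0], 's', [190.0, 150.0], 'a', 81.1)
scene bin mark [644.   3.]
   z [ 2. 12. 42.] top n 1091 ('c', [641.0, 4.0], 's', [147.0, 133.0], 'a', 81.0)
   z [-1. 21. 27.] top n 203 ('c', [559.0, -178.0], 's', [37.0, 36.0], 'a', 72.4)
scene axle_nut_mid mark [555. 179.]
   z [ 3. 15. 17.] top n 175 ('c', [556.0, 180.0], 's', [31.0, 28.0], 'a', 77.4)
4.2
```

```bash
cat > pp.py <<'E'
from h import *
H=.17
O=lambda y:[np.pi,0,y]
def st(t):
    s=env.sense(); print(t,"t",round(s["clock"],1),"w",round(s["width"]*1000,1),"F",np.round(s["contact_force"],1),"g",round(s["gripper_force"],1),"p",np.round(s["position"],4)); return s
def pick(xy,yaw,z,pre,force):
    env.command_gripper(pre)
    env.move_to([*xy,H],O(yaw)); env.move_straight([*xy,z+.03],vel=.25); env.move_straight([*xy,z],vel=.08)
    env.command_gripper(0,force); st("closed")
    env.move_straight([*xy,H],vel=.25); return st("lifted")
def place(xy,yaw,z,opening):
    env.move_to([*xy,H],O(yaw)); env.move_straight([*xy,z+.03],vel=.25); env.move_straight([*xy,z],vel=.06)
    st("down"); env.command_gripper(opening); env.move_straight([*xy,z+.03],vel=.1); env.move_straight([*xy,H],vel=.3); st("placed")
E
python3 - <<'E'
from pp import *
print(env.tip_reach, env.sense()["tcp_rot"])
for p,y in [((.63,.245),0),((.463,.317),0),((.399,.317),0),((.461,-.008),0),((.44,.1145),-.25),((.627,-.241),-.04),((.421,-.32),-.16),((.4595,-.1065),-.08),((.641,.004),-.16)]:
    print(p,[None if (q:=env.solve_ik([*p,.03],O(a))) is None else np.round(q,2) for a in (y,y+np.pi)])
s=pick((.63,.2455),0,.016,.06,40)
E
```

```text
0.011 [-3.14159067e+00 -2.87964050e-05  4.38796284e-01]
(0.63, 0.245) [array([ 0.33,  0.25,  1.65, -0.  ,  1.25,  1.9 ]), array([ 0.33,  0.25,  1.65,  0.  ,  1.25, -1.24])]
(0.463, 0.317) [array([ 0.55,  0.01,  1.91, -0.  ,  1.22,  2.13]), array([ 0.55,  0.01,  1.91,  0.  ,  1.22, -1.02])]
(0.399, 0.317) [array([ 0.62, -0.1 ,  2.02, -0.  ,  1.23,  2.19]), array([ 0.62, -0.1 ,  2.02,  0.  ,  1.23, -0.95])]
(0.461, -0.008) [array([-0.07, -0.22,  2.12, -0.  ,  1.24,  1.5 ]), array([-0.07, -0.22,  2.12,  0.  ,  1.24, -1.64])]
(0.44, 0.1145) [array([ 0.2 , -0.24,  2.13, -0.  ,  1.24,  2.02]), array([ 0.2 , -0.24,  2.13,  0.  ,  1.24, -1.12])]
(0.627, -0.241) [array([-0.4 ,  0.24,  1.66, -0.  ,  1.25,  1.21]), array([-0.4 ,  0.24,  1.66,  0.  ,  1.25, -1.94])]
(0.421, -0.32) [array([-0.7 , -0.06,  1.98, -0.  ,  1.22,  1.03]), array([-0.7 , -0.06,  1.98,  0.  ,  1.22, -2.11])]
(0.4595, -0.1065) [array([-0.28, -0.19,  2.1 , -0.  ,  1.24,  1.37]), array([-0.28, -0.19,  2.1 ,  0.  ,  1.24, -1.77])]
(0.641, 0.004) [array([-0.03,  0.18,  1.73, -0.  ,  1.23,  1.7 ]), array([-0.03,  0.18,  1.73,  0.  ,  1.23, -1.44])]
closed t 9.3 w 32.8 F [0.3 0.3 3.6] g 39.8 p [0.6303 0.2456 0.0167]
lifted t 10.1 w 33.1 F [-0.3 -0.7 -2.2] g 39.8 p [0.6294 0.2453 0.168 ]
```

Run:
```python
from pp import *
place((.463,.317),0,.0205,.05)
pick((.462,-.008),0,.026,.055,40)
place((.399,.317),0,.0305,.042)
env.get_image("scene"); 
im,d=env.get_image("scene"); cv2.imwrite("pics/s1.png",im)
```

```text
down t 12.1 w 33.0 F [-0.1  0.2 -1.3] g 39.9 p [0.4628 0.317  0.0201]
placed t 13.4 w 50.4 F [ 0.8  0.4 -0.8] g 0.0 p [0.463  0.317  0.1701]
closed t 16.4 w 24.9 F [-1.  -1.6  4.3] g 39.2 p [ 0.4623 -0.0081  0.0265]
lifted t 17.1 w 25.2 F [-0.  -0.2 -1.3] g 39.3 p [ 0.4615 -0.0079  0.1683]
down t 19.6 w 25.1 F [ 0.2  0.2 -0.5] g 39.3 p [0.3989 0.3169 0.0301]
placed t 20.9 w 41.8 F [-0.2  0.5 -1. ] g 0.0 p [0.399  0.317  0.1701]
```

View pics/s1.png

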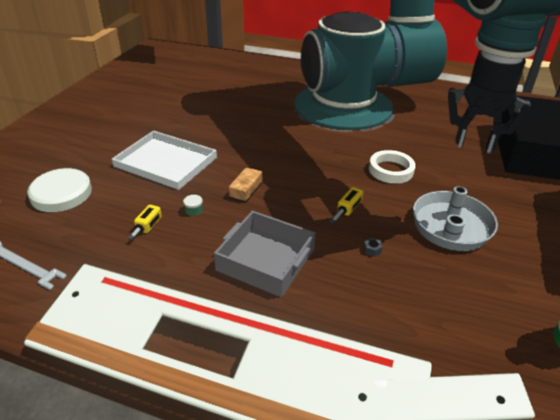

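The picture shows both sockets standing upright in the dish, at about (455,224) and (459,195). Next come the screwdrivers.

Run:
```python
from pp import *
ty=-.155; c,s=np.cos(ty),np.sin(ty); R=np.array([[c,-s],[s,c]]); T=np.array([.421,-.3205])
for xy,yaw,loc in [((.440,.1145),-.25,(-.024,.042)),((.627,-.241),-.035,(-.017,-.042))]:
    g=pick(xy,yaw,.015,.052,40)
    if g["width"]<.024: print("miss"); break
    place(T+R@loc,ty,.0195,.042)
im,d=env.get_image("scene"); cv2.imwrite("pics/s2.png",im)
```

```text
closed t 23.6 w 27.3 F [ 0.3 -0.2  6.6] g 40.7 p [0.4404 0.1146 0.0156]
lifted t 24.4 w 27.1 F [ 0.7 -0.3 -1.1] g 39.9 p [0.4395 0.1144 0.1683]
down t 27.1 w 27.0 F [-0.2 -0.  -0.9] g 40.2 p [ 0.4037 -0.2753  0.0191]
placed t 28.4 w 42.3 F [-0.3  0.4 -1.2] g 0.0 p [ 0.4038 -0.2753  0.1699]
closed t 31.1 w 26.9 F [-0.5 -0.5  4.1] g 41.1 p [ 0.6273 -0.2411  0.0156]
lifted t 31.8 w 27.3 F [-0.2  0.1 -1.5] g 40.5 p [ 0.6264 -0.2408  0.168 ]
down t 34.1 w 26.9 F [ 0.1 -0.4 -0.3] g 40.7 p [ 0.3976 -0.3593  0.0191]
placed t 35.4 w 42.1 F [-0.5  0.3 -0.9] g 0.0 p [ 0.3977 -0.3593  0.17  ]
```

View pics/s2.png

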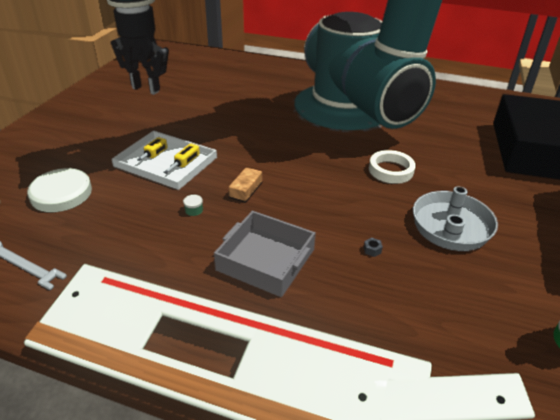

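Both drivers lie flat in the tray, at about (152,150) and (184,158). The block goes last.

Run:
```python
from pp import *
g=pick((.4595,-.1065),-.08,.016,.064,40)
if g["width"]>.036:
    place((.641,.004),-.157,.0215,.055)
env.move_to([.42,0,.3],O(0))
im,d=env.get_image("scene"); t,dt=env.get_image("top")
a=cv2.resize(im[110:300,90:510],(800,362),interpolation=cv2.INTER_CUBIC)
b=cv2.resize(t[140:300,120:470],(512,234)); b=cv2.copyMakeBorder(b,0,0,0,288,cv2.BORDER_CONSTANT)
cv2.imwrite("pics/s3.png",np.vstack([a,b]))
for n in "wide_socket_mid deep_socket_mid long_driver_grip short_driver_grip block_mid wax_tin_mid axle_nut_mid".split():
    r=env.regions_of(n,"scene")[:1]
    if r: P=cloud("scene",d,r[0]["pixels"]); print(n,np.round(np.r_[np.median(P[:,:2],0),np.percentile(P[:,2],[50,95])]*1000))
st("end")
```

```text
closed t 38.4 w 39.6 F [-0.4  0.4  5.7] g 41.2 p [ 0.4599 -0.1066  0.0166]
lifted t 39.1 w 39.6 F [-0.3 -0.3 -0.6] g 40.5 p [ 0.459  -0.1063  0.1683]
down t 41.2 w 39.4 F [ 0.2  0.2 -1. ] g 40.7 p [0.6409 0.004  0.021 ]
placed t 42.5 w 54.7 F [-0.6 -0.1  0.1] g 0.0 p [0.641  0.004  0.1701]
wide_socket_mid [476. 317.  32.  42.]
deep_socket_mid [405. 315.  43.  64.]
short_driver_grip [ 409. -352.   25.   33.]
block_mid [650.   9.  33.  35.]
wax_tin_mid [ 566. -175.   23.   27.]
axle_nut_mid [559. 180.  15.  17.]
end t 44.0 w 55.2 F [-0.2 -0.5 -0.5] g 0.0 p [ 0.4202 -0.      0.2998]
```

View pics/s3.png

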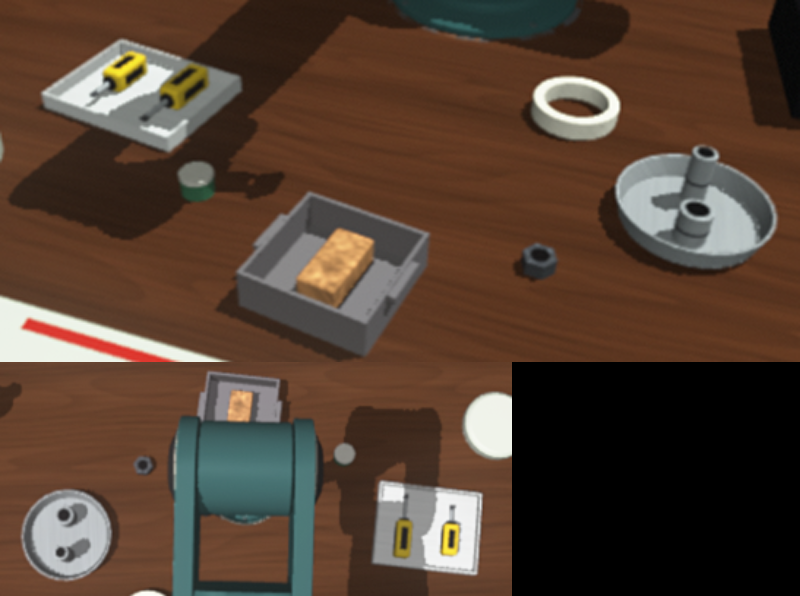

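The crops show everything in its place: the block is flat in the bin with the cork up, at crop (337,265), the drivers lie in the tray, the sockets stand upright in the dish, and the tin and nut have not moved.

```bash
python3 -c "
from bench import env
print(env.sign_off())"
```

```text
the job is handed in; nothing more can be done
None
```

I handed the job in at about 44 s: both sockets stand upright in the dish, both drivers lie flat in the tray, the sanding block is flat in the bin cork side up, and I left the tin and nut where they were.

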